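# Shim the hanging foot of the detector head

## Task

The detector head's sprung foot hangs clear of its steel sole plate. Slide slotted shims from the pile flat in under the foot, one at a time, slot around the stud and each pushed fully home, until one goes in snug and the stack carries the foot; use no more than that takes, leave the spare shims lying on the bench and do not disturb the hex key, the lens tube or the vial.

Things in the scene. Friction and masses are not known exactly. Their poses are not given: they have to be found in the camera images.
- detector: Fixed black ribbed detector housing, top 99 mm up, on an aluminium plate with three legs (plate 46 to 56 mm up). Origin: at bench height on the axis of an upright 8 mm stud, which passes through a 44 mm wide corner lug of the plate (lug ends 22 mm to -x; nut top 67 mm up) and the sprung foot below it. +x, level, is the way shims slide in: past the lug's free end, under the foot, towards the housing.
- foot_under (a point): On the stud's axis, at the flat underside of the foot, a dark steel block 36 mm wide (y) and 12 mm high, 24 mm above the bench when it hangs free; rises with it. Axes as the detector's. The flat reaches from x = -9 to +16 mm; from x = -9 to its front at x = -21 mm a bevel rises 8 mm as a lead-in for shims.
- foot (a joint): Lift of the foot, straight up, in m: 0 hanging on its lower stop, 0.0072 at its upper stop. Spring and weight press it down with 4 N at 0, 5.4 N at the top; pushing a snug shim in past the bevel takes up to 18 N. A shim that is snug lifts it; a loose one leaves it at 0.
- sole_plate: Fixed steel plate under the foot, 60 mm wide (y), from x = -75 to +25 mm. Origin: on the stud's axis at the plate's flat top face, 7 to 17 mm above the bench; axes as the detector's. The gap between this face and the foot's underside takes 2 or 3 shims.
- shim_0_mid (a point): Centre, half-way up, of loose steel shim 0 (four alike, piled flat on the bench, 0 lowest, 3 on top): flat plate 96 (x) x 32 (y) x 6 mm, 0.1 kg. A 14 mm wide slot runs from the +x end (nose) to 8 mm to +x of the centre; the -x end is a solid tail with a small hole. Home, with the slot's end at the stud, the centre is 12 mm to -x of the stud's axis.
- shim_1_mid (a point): Centre, half-way up, of loose steel shim 1 (four alike, piled flat on the bench, 0 lowest, 3 on top): flat plate 96 (x) x 32 (y) x 6 mm, 0.1 kg. A 14 mm wide slot runs from the +x end (nose) to 8 mm to +x of the centre; the -x end is a solid tail with a small hole. Home, with the slot's end at the stud, the centre is 12 mm to -x of the stud's axis.
- shim_2_mid (a point): Centre, half-way up, of loose steel shim 2 (four alike, piled flat on the bench, 0 lowest, 3 on top): flat plate 96 (x) x 32 (y) x 6 mm, 0.1 kg. A 14 mm wide slot runs from the +x end (nose) to 8 mm to +x of the centre; the -x end is a solid tail with a small hole. Home, with the slot's end at the stud, the centre is 12 mm to -x of the stud's axis.
- shim_3_mid (a point): Centre, half-way up, of loose steel shim 3 (four alike, piled flat on the bench, 0 lowest, 3 on top): flat plate 96 (x) x 32 (y) x 6 mm, 0.1 kg. A 14 mm wide slot runs from the +x end (nose) to 8 mm to +x of the centre; the -x end is a solid tail with a small hole. Home, with the slot's end at the stud, the centre is 12 mm to -x of the stud's axis.
- hex_key: Bystander: black hex key 28 x 78 x 4 mm lying on the bench; origin under its middle.
- lens_tube: Bystander: black ring-shaped lens tube, 30 mm across, 20 mm high; origin under its middle.
- vial: Bystander: small glass vial with a black cap, 22 mm across, 52 mm high, upright; origin under its middle.

How it is judged:
On the way, in this order (a step that is already met when the one before it is completed fails the run):
1. one shim is home under the foot, the others are still clear of it ((((x of shim_0_mid in the frame of detector between -0.019 and -0.005 m and y of shim_0_mid in the frame of detector between -0.007 and 0.007 m and angle between the x axis of shim_0_mid and the x axis of detector, either way round below 0.2 rad and z of shim_0_mid in the frame of foot_under below 0.001 m) and horizontal distance between each of shim_1_mid, shim_2_mid, shim_3_mid and detector above 0.09 m) or ((x of shim_1_mid in the frame of detector between -0.019 and -0.005 m and y of shim_1_mid in the frame of detector between -0.007 and 0.007 m and angle between the x axis of shim_1_mid and the x axis of detector, either way round below 0.2 rad and z of shim_1_mid in the frame of foot_under below 0.001 m) and horizontal distance between each of shim_0_mid, shim_2_mid, shim_3_mid and detector above 0.09 m) or ((x of shim_2_mid in the frame of detector between -0.019 and -0.005 m and y of shim_2_mid in the frame of detector between -0.007 and 0.007 m and angle between the x axis of shim_2_mid and the x axis of detector, either way round below 0.2 rad and z of shim_2_mid in the frame of foot_under below 0.001 m) and horizontal distance between each of shim_0_mid, shim_1_mid, shim_3_mid and detector above 0.09 m) or ((x of shim_3_mid in the frame of detector between -0.019 and -0.005 m and y of shim_3_mid in the frame of detector between -0.007 and 0.007 m and angle between the x axis of shim_3_mid and the x axis of detector, either way round below 0.2 rad and z of shim_3_mid in the frame of foot_under below 0.001 m) and horizontal distance between each of shim_0_mid, shim_1_mid, shim_2_mid and detector above 0.09 m))), for 0.2 s.
2. a second shim is home under the foot, the others are still clear of it ((((x of shim_0_mid in the frame of detector between -0.019 and -0.005 m and y of shim_0_mid in the frame of detector between -0.007 and 0.007 m and angle between the x axis of shim_0_mid and the x axis of detector, either way round below 0.2 rad and z of shim_0_mid in the frame of foot_under below 0.001 m) and (x of shim_1_mid in the frame of detector between -0.019 and -0.005 m and y of shim_1_mid in the frame of detector between -0.007 and 0.007 m and angle between the x axis of shim_1_mid and the x axis of detector, either way round below 0.2 rad and z of shim_1_mid in the frame of foot_under below 0.001 m) and horizontal distance between each of shim_2_mid, shim_3_mid and detector above 0.09 m) or ((x of shim_0_mid in the frame of detector between -0.019 and -0.005 m and y of shim_0_mid in the frame of detector between -0.007 and 0.007 m and angle between the x axis of shim_0_mid and the x axis of detector, either way round below 0.2 rad and z of shim_0_mid in the frame of foot_under below 0.001 m) and (x of shim_2_mid in the frame of detector between -0.019 and -0.005 m and y of shim_2_mid in the frame of detector between -0.007 and 0.007 m and angle between the x axis of shim_2_mid and the x axis of detector, either way round below 0.2 rad and z of shim_2_mid in the frame of foot_under below 0.001 m) and horizontal distance between each of shim_1_mid, shim_3_mid and detector above 0.09 m) or ((x of shim_0_mid in the frame of detector between -0.019 and -0.005 m and y of shim_0_mid in the frame of detector between -0.007 and 0.007 m and angle between the x axis of shim_0_mid and the x axis of detector, either way round below 0.2 rad and z of shim_0_mid in the frame of foot_under below 0.001 m) and (x of shim_3_mid in the frame of detector between -0.019 and -0.005 m and y of shim_3_mid in the frame of detector between -0.007 and 0.007 m and angle between the x axis of shim_3_mid and the x axis of detector, either way round below 0.2 rad and z of shim_3_mid in the frame of foot_under below 0.001 m) and horizontal distance between each of shim_1_mid, shim_2_mid and detector above 0.09 m) or ((x of shim_1_mid in the frame of detector between -0.019 and -0.005 m and y of shim_1_mid in the frame of detector between -0.007 and 0.007 m and angle between the x axis of shim_1_mid and the x axis of detector, either way round below 0.2 rad and z of shim_1_mid in the frame of foot_under below 0.001 m) and (x of shim_2_mid in the frame of detector between -0.019 and -0.005 m and y of shim_2_mid in the frame of detector between -0.007 and 0.007 m and angle between the x axis of shim_2_mid and the x axis of detector, either way round below 0.2 rad and z of shim_2_mid in the frame of foot_under below 0.001 m) and horizontal distance between each of shim_0_mid, shim_3_mid and detector above 0.09 m) or ((x of shim_1_mid in the frame of detector between -0.019 and -0.005 m and y of shim_1_mid in the frame of detector between -0.007 and 0.007 m and angle between the x axis of shim_1_mid and the x axis of detector, either way round below 0.2 rad and z of shim_1_mid in the frame of foot_under below 0.001 m) and (x of shim_3_mid in the frame of detector between -0.019 and -0.005 m and y of shim_3_mid in the frame of detector between -0.007 and 0.007 m and angle between the x axis of shim_3_mid and the x axis of detector, either way round below 0.2 rad and z of shim_3_mid in the frame of foot_under below 0.001 m) and horizontal distance between each of shim_0_mid, shim_2_mid and detector above 0.09 m) or ((x of shim_2_mid in the frame of detector between -0.019 and -0.005 m and y of shim_2_mid in the frame of detector between -0.007 and 0.007 m and angle between the x axis of shim_2_mid and the x axis of detector, either way round below 0.2 rad and z of shim_2_mid in the frame of foot_under below 0.001 m) and (x of shim_3_mid in the frame of detector between -0.019 and -0.005 m and y of shim_3_mid in the frame of detector between -0.007 and 0.007 m and angle between the x axis of shim_3_mid and the x axis of detector, either way round below 0.2 rad and z of shim_3_mid in the frame of foot_under below 0.001 m) and horizontal distance between each of shim_0_mid, shim_1_mid and detector above 0.09 m))), for 0.2 s.
At the end, for the whole second after the job is handed in: Foot bears on a shim (over 1 N), lifted under 6.9 mm. Each shim is home (centre 5 to 19 mm to -x of the stud, within 7 mm sideways and 0.2 rad, below the foot) or lies on the bench, its centre over 90 mm from the stud and under 30 mm up; all at rest ((contact force between foot and shim_0 above 1 N or contact force between foot and shim_1 above 1 N or contact force between foot and shim_2 above 1 N or contact force between foot and shim_3 above 1 N) and value of joint foot below 0.0069 m and ((x of shim_0_mid in the frame of detector between -0.019 and -0.005 m and y of shim_0_mid in the frame of detector between -0.007 and 0.007 m and angle between the x axis of shim_0_mid and the x axis of detector, either way round below 0.2 rad and z of shim_0_mid in the frame of foot_under below 0.001 m) or (horizontal distance between shim_0_mid and detector above 0.09 m and height (world z) of shim_0_mid below 0.03 m)) and ((x of shim_1_mid in the frame of detector between -0.019 and -0.005 m and y of shim_1_mid in the frame of detector between -0.007 and 0.007 m and angle between the x axis of shim_1_mid and the x axis of detector, either way round below 0.2 rad and z of shim_1_mid in the frame of foot_under below 0.001 m) or (horizontal distance between shim_1_mid and detector above 0.09 m and height (world z) of shim_1_mid below 0.03 m)) and ((x of shim_2_mid in the frame of detector between -0.019 and -0.005 m and y of shim_2_mid in the frame of detector between -0.007 and 0.007 m and angle between the x axis of shim_2_mid and the x axis of detector, either way round below 0.2 rad and z of shim_2_mid in the frame of foot_under below 0.001 m) or (horizontal distance between shim_2_mid and detector above 0.09 m and height (world z) of shim_2_mid below 0.03 m)) and ((x of shim_3_mid in the frame of detector between -0.019 and -0.005 m and y of shim_3_mid in the frame of detector between -0.007 and 0.007 m and angle between the x axis of shim_3_mid and the x axis of detector, either way round below 0.2 rad and z of shim_3_mid in the frame of foot_under below 0.001 m) or (horizontal distance between shim_3_mid and detector above 0.09 m and height (world z) of shim_3_mid below 0.03 m)) and linear speed of each of shim_0, shim_1, shim_2, shim_3 below 0.02 m/s); the robot touches nothing.
It fails at once if the hex key is moved more than 30 mm or tipped over (distance of hex_key from where it was at the start of the episode above 0.03 m or angle between hex_key's own z axis and vertical above 0.6 rad).
It fails at once if the lens tube is moved more than 30 mm or tipped over (distance of lens_tube from where it was at the start of the episode above 0.03 m or angle between lens_tube's own z axis and vertical above 0.6 rad).
It fails at once if the vial is moved more than 30 mm or tipped over (distance of vial from where it was at the start of the episode above 0.03 m or angle between vial's own z axis and vertical above 0.6 rad).
It also fails if it takes over 72 s, if anything falls off the work surface, if the arm or the gripper's body presses on something with over 40 N, if the wrist force passes 120 N, or if a joint passes its speed limit or range.

## Robot

A 6-joint arm with a two-finger parallel gripper is mounted at the origin on a cart in front of the work surface, level with it; the furniture and walls round the work are solid. World frame = base frame: x ahead of the robot, y to its left, z up, the work surface at z = 0. Lengths are in m, angles in rad, forces in N, time in s.
With the tool pointing down it reaches from about 0.35 to 0.975 m from the base axis. Payload 4.9 kg.
Tool frame: the origin (TCP) lies at the very end of the fingers, on their centre line; the grasp point (between the pads) lies 19 mm behind it; z points along the fingers, y is the line along which they close (so a half turn about z gives the same grasp; the last joint's range is limited). The gripper opens to 85 mm and grips with 20 to 120 N. Pads are 22 mm wide; open, the fingers measure 114 mm over their backs; the gripper's body (76 mm by 85 mm) begins 54 mm behind the grasp point. The pads swing forward as they close: fully open they stand 13 mm farther back than shut.
Start: joints at [-1.433, 0.053, 1.613, -0, 1.476, -0.119], TCP at [0.159, -0.604, 0.231] pointing down, gripper open.
Joint ranges: [-3.01, 3.01], [-1.01, 2.22], [0.06, 2.58], [-1.02, 4.17], [0.09, 2.62], [-3.14, 3.14]. Speed limits (rad/s): [2.57, 2.57, 3.14, 3.14, 3.14, 3.14].

## Interface

Orientations are given as a unit quaternion [w, x, y, z].
In Python, from plant import manip gives the robot as it stands.
- The arm moves only by the tool play_rows, never from a script. Its argument "series" is a list that holds one entry, the list of rows, each a list of 7 numbers: the shift along the world's x, y, z in m, then the turn, a rotation vector about the world's x, y, z in degrees, then the opening, from 0 (shut) to 1 (fully open). In form: [[[dx, dy, dz, rx, ry, rz, grip], ...]]. A call has 1 to 10 rows; each row shifts and turns the commanded pose from where the row before left it; what a row does not reach is not made up. A row lasts 1/10 s, in which the tool goes at most 50 mm and 8.59 degrees, less where a joint would pass 70% of its speed; a pose out of reach is approached as far as the arm can. A call with a gripper value outside its range is refused whole. The fingers move at their own pace and stop on an object; the grip force is fixed at half the most. Time passes only in rows, so rows that do not move let the fingers close. It gives the time, the measured TCP pose, the force, the opening and the grip force at its end, in the units of the state.
- manip.state(): the state, without advancing time (a new reading comes with each control period).
- manip.grab_frame(name): name is "scene" or "top" or "wrist"; returns a dict with "frame" (480x640x3 uint8, blue, green, red), "mtx" (3x3 intrinsics, pixels), "R" (3x3) and "t" (3): a world point X has camera coordinates R X + t. Camera axes: x right, y down, z forward; pixel columns grow to the right and rows downward; lengths in m; the calibration is good to about 2 mm. A picture is of the moment at which its call begins. There is no depth.
- manip.job_done(): hands the job in; it is judged then, once.
The state is a dict: "time": time; "joint_pos": joint angles; "joint_vel": joint speeds; "joint_efforts": joint torques, N m; "tool_pos": TCP position; "tool_rot": TCP orientation; "contact_force": force on the tool from outside, world axes, zero at the start; "ft_torque": the same for the moment, N m; "gripper_width": opening from 0.0 (shut) to 1.0 (fully open); "grasp_force": force on a finger pad.
Only numpy, scipy, OpenCV 4.12 (cv2) and the standard library are available. Lean on these libraries where they do the work, as an engineer would, in place of code of your own. Each camera call takes 0.05 s, during which the arm holds its last target. There are 200 camera calls.

## Working session

There is one attempt and no reset: what is moved stays moved. The work goes in short steps, Python scripts to look and compute and a tool call to move; the robot and the scene stay as the last step left them, time stands still between calls to the robot, and variables do not carry over. Pictures are saved under pics/ and viewed, at most 10 in all, crops included, and the job is handed in when it is done.

Besides the shell and the picture viewer there is one more tool, called as name(argument=value, ...) on one line, values as JSON. play_rows: Moves the arm, as the interface text tells. Its arguments: {"type":"object","properties":{"series":{"type":"array"}},"required":["series"]}

```bash
ls; mkdir -p pics
cat > h.py <<'E'
import numpy as np, cv2, pickle
from plant import manip
def snap(n,f):
    d=manip.grab_frame(n); cv2.imwrite(f'pics/{f}.png',d['frame']); pickle.dump(d,open(f'pics/{f}.pkl','wb')); return d
def ray(d,uv,z):
    R=np.array(d['R']);t=np.array(d['t']);K=np.array(d['mtx'])
    c=-R.T@t; v=R.T@np.linalg.inv(K)@np.array([uv[0],uv[1],1.]); return c+v*(z-c[2])/v[2]
def proj(d,X):
    p=np.array(d['mtx'])@(np.array(d['R'])@np.array(X)+np.array(d['t'])); return p[:2]/p[2]
E
python3 - <<'E'
from h import *
for n in('top','scene'):
    d=snap(n,n+'0'); print(n,-np.array(d['R']).T@d['t'],d['mtx'][0][0])
print(manip.state())
E
```

```text
pics
top [ 0.48790775 -0.24344878  0.8687641 ] 591.1067759091958
scene [ 0.21191039 -0.78857554  0.5376945 ] 528.6492824776093
{'time': 0.1, 'joint_pos': array([-1.43301820e+00,  5.32919535e-02,  1.61415733e+00, -5.39231749e-06,
        1.47600200e+00, -1.18990621e-01]), 'joint_vel': array([-0.00069443, -0.00232234, -0.00442895,  0.00047786, -0.00085335,
       -0.00010261]), 'joint_efforts': array([ 1.22586193e-04, -3.94906068e+01, -3.71362352e+01, -9.91169395e-05,
        3.94961433e-03,  1.93906821e-06]), 'tool_pos': array([ 0.15864939, -0.6039455 ,  0.23018489]), 'tool_rot': array([-9.29249780e-04,  9.91769579e-01,  1.28032179e-01, -1.14133315e-05]), 'contact_force': array([-1.1389249 , -0.21578988, -0.09027073]), 'ft_torque': array([-0.05602017, -0.02297184,  0.03888648]), 'grasp_force': 0.0, 'gripper_width': 0.9967803041180916}
```

View pics/top0.png

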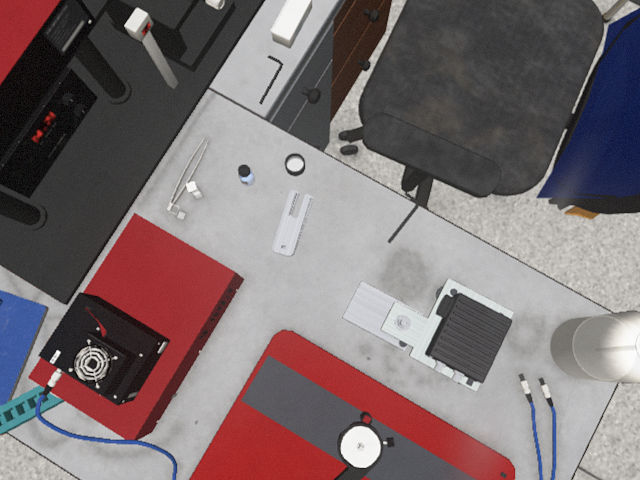

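View pics/scene0.png

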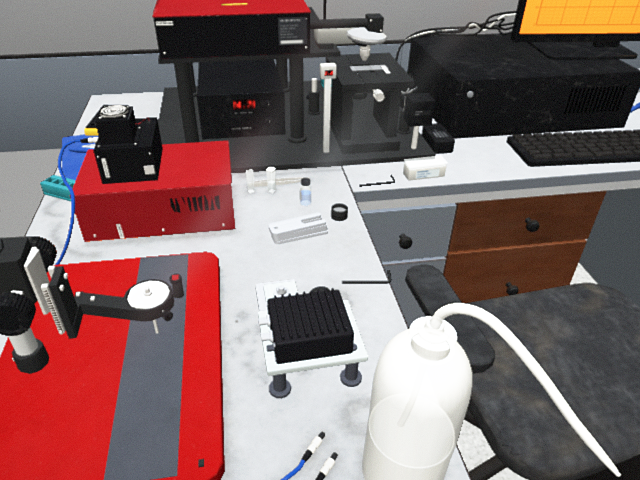

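The top view shows the pile at about (293,222) with its slot end up, the stud nut at (403,322), the sole plate at (368,305), the vial at (245,173) and the tube at (294,163). There is a black rod at (403,222), probably the hex key. Next I'll zoom in and measure.

Run:
```python
from h import *
d=pickle.load(open('pics/top0.pkl','rb')); print(np.round(d['R'],3))
P=dict(nut=((403,322),.067),nose=((299,193),.024),tail=((284,252),.024),vial=((245,171),.05),tube=((294,163),.02),hexa=((390,240),.004),hexb=((416,206),.004),plate=((345,316),.012),edge=((328,154),0),redbox=((240,277),.0),redboard=((285,332),.0))
for k,(uv,z) in P.items(): print(k,np.round(ray(d,uv,z),4))
a=cv2.resize(d['frame'][180:270,250:350],None,fx=6,fy=6,interpolation=cv2.INTER_CUBIC)
b=cv2.resize(d['frame'][270:400,335:525],None,fx=4,fy=4,interpolation=cv2.INTER_CUBIC)[:, :]
cv2.imwrite('pics/a.png',a);cv2.imwrite('pics/b.png',b)
```

```text
[[ 0.004 -1.    -0.012]
 [-0.985 -0.002 -0.175]
 [ 0.174  0.013 -0.985]]
nut [ 0.5145 -0.352   0.067 ]
nose [ 0.7033 -0.2091  0.024 ]
tail [ 0.6155 -0.1882  0.024 ]
vial [ 0.7292 -0.1322  0.05  ]
tube [ 0.7504 -0.2011  0.02  ]
hexa [ 0.6369 -0.3439  0.004 ]
hexb [ 0.6886 -0.3837  0.004 ]
plate [ 0.5246 -0.2764  0.012 ]
edge [ 0.7709 -0.252   0.    ]
redbox [ 0.5816 -0.1221  0.    ]
redboard [ 0.5017 -0.1897  0.    ]
```

View pics/a.png

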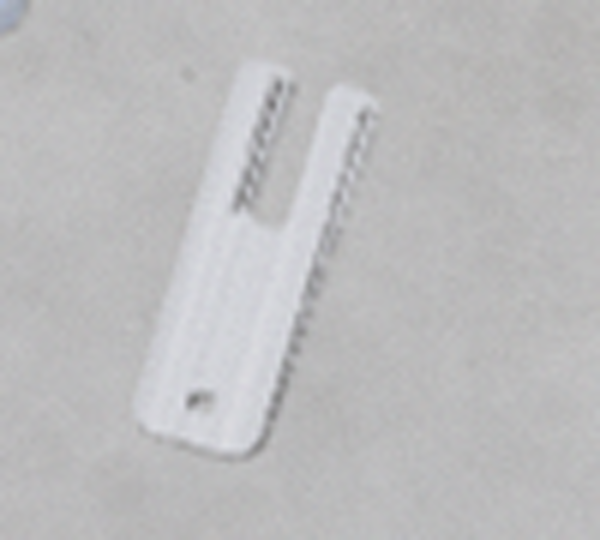

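View pics/b.png

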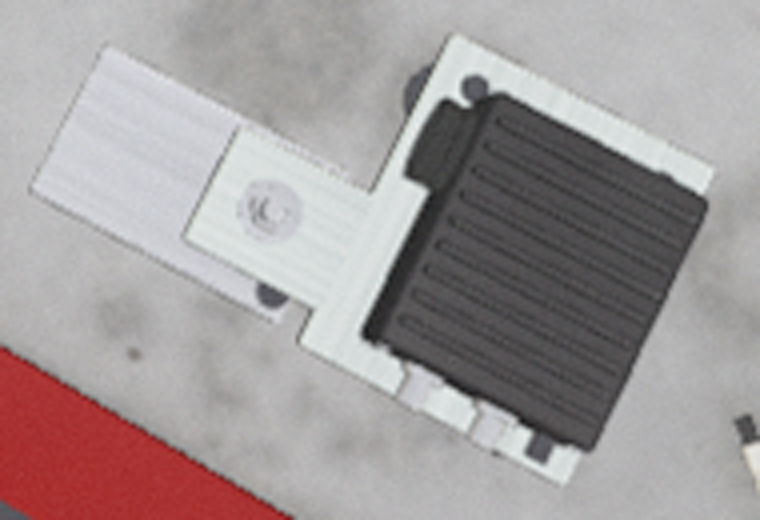

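```bash
cat > fit.py <<'E'
from h import *
from scipy.optimize import least_squares
d=pickle.load(open('pics/top0.pkl','rb'))
def L(p,q): return np.cross([*p,1.],[*q,1.])
def X(a,b): c=np.cross(a,b); return c[:2]/c[2]
def fit(obs,x0,np_=0):
    # obs: (uv,(x,y,z or 'p')) 
    def f(s):
        c,sn=np.cos(s[2]),np.sin(s[2]); r=[]
        for uv,(x,y,z) in obs:
            z=s[3] if z=='p' else z
            r+=list(proj(d,[s[0]+c*x-sn*y,s[1]+sn*x+c*y,z])-uv)
        return r
    o=least_squares(f,x0); return o.x,np.round(o.fun.reshape(-1,2),1)
A=lambda u,v:(np.array([u,v])+.5)/6-.5+[250,180]
B=lambda u,v:(np.array([u,v])+.5)/4-.5+[335,270]
l=L(A(237,70),A(137,410));r=L(A(370,110),A(265,430));t=L(A(145,432),A(245,458));n=L(A(245,60),A(378,97))
z=.024
if __name__=='__main__':
    s,e=fit([(X(l,n),(.048,.016,z)),(X(r,n),(.048,-.016,z)),(X(l,t),(-.048,.016,z)),(X(r,t),(-.048,-.016,z))],[.65,-.2,-.2])
    print('pile',s,np.degrees(s[2]));print(e)
    s,e=fit([(B(268,210),(0,0,.067)),(B(240,125),(-.022,.022,.056)),(B(184,240),(-.022,-.022,.056)),(B(107,45),(-.075,.03,'p')),(B(31,188),(-.075,-.03,'p'))],[.5,-.35,-2.,.01])
    print('det',s,np.degrees(s[2]));print(e)
E
python3 fit.py
```

```text
pile [ 0.65862126 -0.19841123 -0.28339626] -16.23740939234992
[[ 0.8 -0.2]
 [-0.7 -0.5]
 [-0.3 -0.1]
 [ 0.3  0.8]]
det [ 0.5137858  -0.35184008 -2.06613096  0.01306559] -118.3805838869374
[[ 1.3  0.4]
 [ 0.2 -0.1]
 [-0.7 -0.3]
 [-0.2 -0.5]
 [-0.7  0.4]]
```

Run:
```python
from h import *
a=pickle.load(open('pics/top0.pkl','rb'));b=pickle.load(open('pics/scene0.pkl','rb'))
def tri(u,v):
    P=[np.array(c['mtx'])@np.c_[c['R'],c['t']] for c in(a,b)]
    X=cv2.triangulatePoints(P[0],P[1],np.array(u,float),np.array(v,float)).ravel();return np.round(X[:3]/X[3],3)
print('dial',tri((361,446),(149,294)),'red knob',tri((366,418),(176,283)),'fan',tri((92,362),(115,112)),'boxcorner',tri((241,276),(232,144)))
print('hexkey rod end', tri((390,240),(343,282)),'hex2',tri((262,102),(362,184)))
```

```text
dial [ 0.36  -0.292  0.097] red knob [ 0.394 -0.298  0.101] fan [0.465 0.012 0.202] boxcorner [ 0.568 -0.15   0.179]
hexkey rod end [ 0.637 -0.344  0.001] hex2 [ 0.854 -0.15   0.005]
```

play_rows(series=[[[0.0233, 0.0208, 0, 0, 0, 7.455, 1], [0.0233, 0.0208, 0, 0, 0, 7.455, 1], [0.0233, 0.0208, 0, 0, 0, 7.455, 1], [0.0233, 0.0208, 0, 0, 0, 7.455, 1], [0.0233, 0.0208, 0, 0, 0, 7.455, 1], [0.0233, 0.0208, 0, 0, 0, 7.455, 1], [0.0233, 0.0208, 0, 0, 0, 7.455, 1], [0.0233, 0.0208, 0, 0, 0, 7.455, 1], [0.0233, 0.0208, 0, 0, 0, 7.455, 1], [0.0233, 0.0208, 0, 0, 0, 7.455, 1]]])

```text
time: 1.1
tool_pos: [0.3924, -0.3953, 0.2307]
tool_rot: [-0.0, 0.71, 0.704, 0.0]
contact_force: [-0.1, -0.2, -0.3]
gripper_width: 0.998
grasp_force: 0.0
```

play_rows(series=[[[0.0233, 0.0208, 0, 0, 0, 7.455, 1], [0.0233, 0.0208, 0, 0, 0, 7.455, 1], [0.0233, 0.0208, 0, 0, 0, 7.455, 1], [0.0233, 0.0208, 0, 0, 0, 7.455, 1], [0.0233, 0.0208, 0, 0, 0, 7.455, 1], [0.0233, 0.0208, 0, 0, 0, 7.455, 1], [0.0233, 0.0208, 0, 0, 0, 7.455, 1], [0.0233, 0.0208, 0, 0, 0, 7.455, 1], [0.0233, 0.0208, 0, 0, 0, 7.455, 1], [0.0233, 0.0208, 0, 0, 0, 7.455, 1]]])

```text
time: 2.1
tool_pos: [0.6253, -0.1874, 0.2305]
tool_rot: [-0.001, 0.138, 0.99, 0.0]
contact_force: [-0.3, -0.3, 0.6]
gripper_width: 1.0
grasp_force: 0.0
```

play_rows(series=[[[0, 0, 0, 0, 0, 0, 1], [0, 0, 0, 0, 0, 0, 1]]])

```text
time: 2.3
tool_pos: [0.6245, -0.1881, 0.2305]
tool_rot: [-0.001, 0.141, 0.99, -0.0]
contact_force: [-0.1, 0.2, 0.3]
gripper_width: 1.003
grasp_force: 0.0
```

Run:
```python
from h import *
d=snap('wrist','w1'); s=manip.state(); print(s['tool_pos'],s['tool_rot'],s['joint_pos'],-np.array(d['R']).T@d['t'])
R=np.degrees(2*np.arctan2(s['tool_rot'][2],s['tool_rot'][1])); print('tool y yaw',R-90)
c,sn=np.cos(np.radians(-16.2)),np.sin(np.radians(-16.2))
f=d['frame'].copy()
for x,y in((.048,.016),(.048,-.016),(-.048,-.016),(-.048,.016),(-.035,0)):
    p=proj(d,[.6586+c*x-sn*y,-.1984+sn*x+c*y,.024]); print(p); cv2.circle(f,tuple(int(v) for v in p),3,(0,0,255),1)
cv2.imwrite('pics/w1m.png',f)
```

```text
[ 0.62421762 -0.18863543  0.23066903] [-6.50225617e-04  1.41265511e-01  9.89971528e-01 -7.61849812e-05] [-4.07292315e-01  1.16795305e-01  1.54599979e+00 -4.90341979e-04
  1.48001245e+00 -1.69456457e+00] [ 0.55775283 -0.16732347  0.37304007]
tool y yaw 73.7578314429322
[330.38329155 295.73961279]
[296.04739091 295.72551769]
[294.66141182 193.39403714]
[331.58710914 193.41263343]
[313.13769462 208.15492224]
```

View pics/w1m.png

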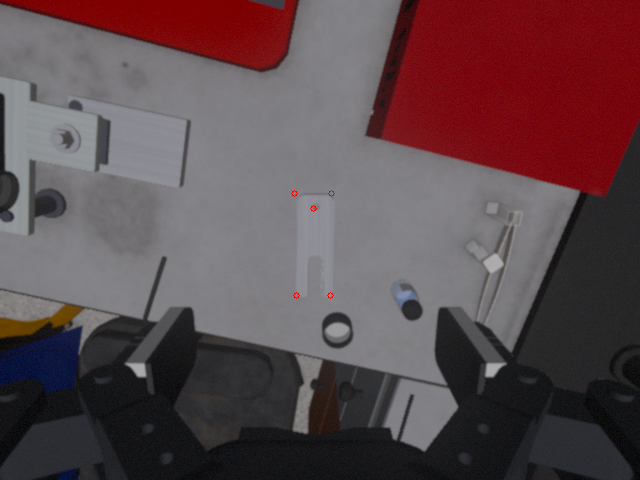

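The red markers match the shim to within about 3 px (2 mm, shim at columns 297–335), so the measurement holds. Now descending and gripping the top shim.

play_rows(series=[[[0, 0.001, -0.03, 0, 0, 0, 1], [0, 0, -0.03, 0, 0, 0, 1], [0, 0, -0.03, 0, 0, 0, 1], [0, 0, -0.03, 0, 0, 0, 1], [0, 0, -0.03, 0, 0, 0, 1], [0, 0, -0.03, 0, 0, 0, 0.8], [0, 0, -0.016, 0, 0, 0, 0.6], [0, 0, -0.01, 0, 0, 0, 0.6], [0, 0, -0.005, 0, 0, 0, 0.6], [0, 0, 0, 0, 0, 0, 0.6]]])

```text
time: 3.35
tool_pos: [0.625, -0.1879, 0.0208]
tool_rot: [0.0, 0.141, 0.99, -0.0]
contact_force: [0.4, 0.3, 0.3]
gripper_width: 0.603
grasp_force: 0.0
```

play_rows(series=[[[0, 0, 0, 0, 0, 0, 0.6], [0, 0, 0, 0, 0, 0, 0.6], [0, 0, 0, 0, 0, 0, 0.6]]])

```text
time: 3.65
tool_pos: [0.6255, -0.1877, 0.0215]
tool_rot: [0.001, 0.141, 0.99, -0.0]
contact_force: [0.1, 0.0, 0.9]
gripper_width: 0.597
grasp_force: 0.0
```

play_rows(series=[[[0, 0, -0.0012, 0, 0, 0, 0.5], [0, 0, 0, 0, 0, 0, 0.4], [0, 0, 0, 0, 0, 0, 0.3], [0, 0, 0, 0, 0, 0, 0.3], [0, 0, 0, 0, 0, 0, 0.2], [0, 0, 0, 0, 0, 0, 0.2], [0, 0, 0, 0, 0, 0, 0.2]]])

```text
time: 4.35
tool_pos: [0.625, -0.1876, 0.0195]
tool_rot: [0.0, 0.141, 0.99, -0.0]
contact_force: [-0.9, 0.6, 3.6]
gripper_width: 0.342
grasp_force: 59.7
```

play_rows(series=[[[0, 0, 0.003, 0, 0, 0, 0.2], [0, 0, 0.007, 0, 0, 0, 0.2], [0, 0, 0.02, 0, 0, 0, 0.2], [0, 0, 0.03, 0, 0, 0, 0.2], [0, 0, 0.02, 0, 0, 0, 0.2], [0, 0, 0, 0, 0, 0, 0.2]]])

```text
time: 4.95
tool_pos: [0.627, -0.1884, 0.1033]
tool_rot: [0.003, 0.141, 0.99, -0.001]
contact_force: [0.6, -0.6, -0.8]
gripper_width: 0.348
grasp_force: 59.4
```

Run:
```python
from h import *
d=snap('wrist','w2');t=snap('top','t2');s=snap('scene','s2')
m=cv2.resize(t['frame'][150:300,230:430],(800,600)); 
o=np.zeros((600,800,3),np.uint8); o[:300,:400]=cv2.resize(d['frame'],(400,300)); o[:300,400:]=cv2.resize(m,(400,300)); o[300:,:]=cv2.resize(s['frame'][170:290,220:540],(800,300))
cv2.imwrite('pics/c2.png',o)
```

```text
(no output)
```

View pics/c2.png

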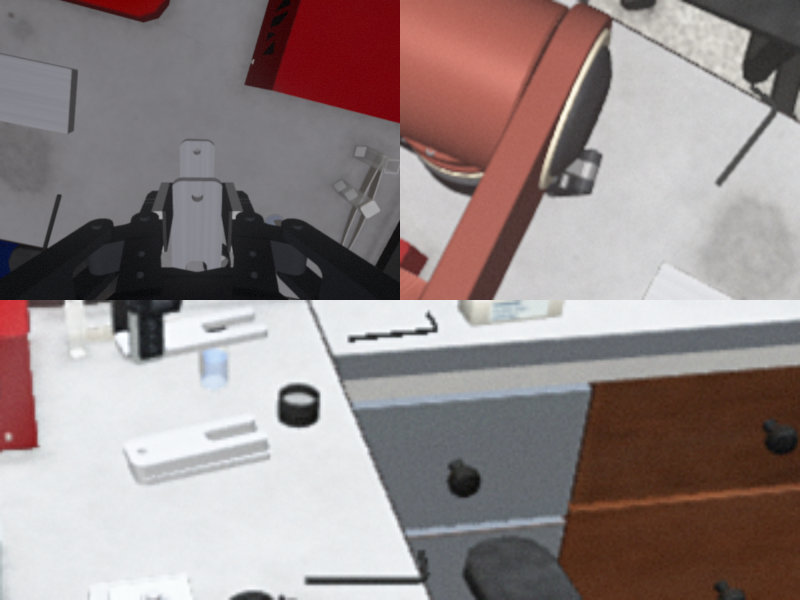

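The wrist and scene views show a single shim gripped level at its tail; the other three are undisturbed. Next I'll cross-check the detector pose in the earlier wrist picture.

Run:
```python
import fit; from fit import *
fit.d=d=pickle.load(open('pics/w1.pkl','rb'))
c,s=np.cos(-2.0661),np.sin(-2.0661)
for n,(x,y,z) in dict(nut=(0,0,.067),lp=(-.022,.022,.056),lm=(-.022,-.022,.056),pp=(-.075,.03,.013),pm=(-.075,-.03,.013)).items():
    print(n,proj(d,[.5138+c*x-s*y,-.3518+s*x+c*y,z]))
cv2.imwrite('pics/w1d.png',cv2.resize(d['frame'][60:240,0:240],None,fx=3.3,fy=3.3,interpolation=cv2.INTER_CUBIC))
```

```text
nut [ 56.2318247  137.37672104]
lp [ 92.61328246 171.72845472]
lm [ 96.35022603 113.63041703]
pp [177.60504796 187.84763139]
pm [186.06538563 119.09245082]
```

View pics/w1d.png

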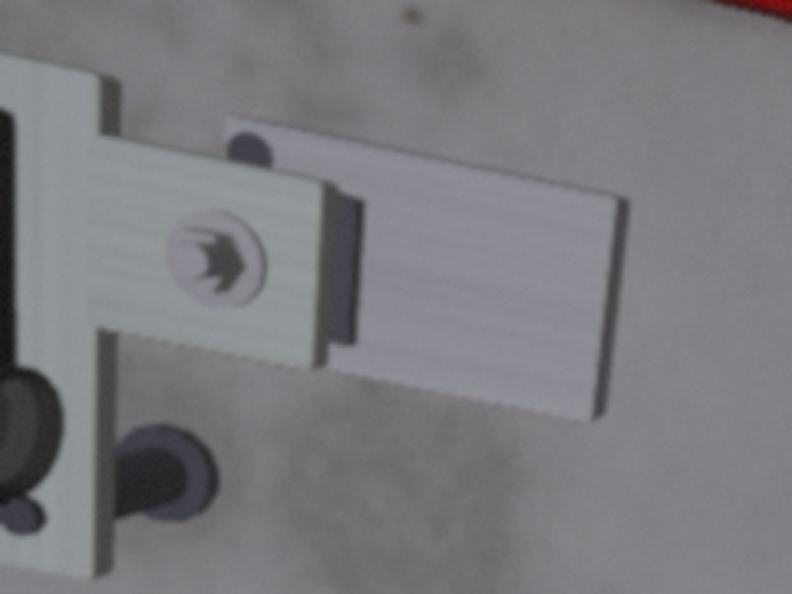

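Run:
```python
from h import *
d=pickle.load(open('pics/w2.pkl','rb')); g=cv2.cvtColor(d['frame'],cv2.COLOR_BGR2GRAY).astype(int)
s=manip.state(); print(s['tool_pos'])
for r in(288,291,294,297,300,330,350): print(r,g[r,262:380:2])
for r in(228,240,260): print(r,g[r,270:360:3])
w=np.radians(73.76-90)
for b in(-.048,-.04):
  for y in(-.016,0,.016):
    off=.035+b; p=[.6265+off*np.cos(w)-y*np.sin(w),-.1884+off*np.sin(w)+y*np.cos(w),.1033+.004]; print(b,y,proj(d,p))
```

```text
[ 0.62381413 -0.18712547  0.09760374]
288 [126 124 126 124 124 126 123 122 117  96  85  85  86  87  87  95  93  94
  94  92  92  89  91  90  91  90  88  91  89  90  92  87  85  85  87  90
  89  86  91  88  89  86  89  85  95 116 123 123 123 123 124 123 123 123
 123 122 124 122 124]
291 [112 111 112 110 110 108 106 111  87  87 105 121 131 137 138 140 138 138
 138 135 134 135 135 135 137 136 134 135 137 136 134 131 132 134 136 137
 136 135 134 135 135 128 119  98  83  82 106 108 103 109 111 110 111 111
 111 111 122 123 124]
294 [ 81  82  83  81  68  41  41  66 109 129 136 135 136 138 140 140 142 140
 138 136 137 136 138 138 137 137 138 137 140 138 136 135 135 136 138 139
 137 137 137 138 140 139 138 138 127 106  72  41  41  63  82  81  82  81
  83  85 108 123 126]
297 [ 83  81  81  79  57  40  44 108 132 134 136 136 137 138 139 140 140 138
 138 137 137 138 137 138 138 137 137 139 138 138 135 134 135 137 138 138
 137 137 136 139 140 139 137 135 134 133 115  49  39  51  79  84  82  80
  84  81  90 120 123]
300 [ 82  81  82  75  43  37  49 113 135 135 135 135 137 137 139 142 141 138
 138 
[... 570 characters left out ...]
 140 138 138 137 136 134 132 114  39  32  35  33  33  51  58
  66 116 125 103  35]
228 [123 122 121 123 121 125 122 114 133 137 140 139 136 137 139 138 137 135
 139 137 137 138 129  93 124 124 125 124 126 124]
240 [121 120 122 122 121 124 133 136 136 138 140 139 135 132 124 122 122 131
 138 138 138 141 136 132 134 125 125 125 124 126]
260 [121 121 122 124 123 122 133 135 136 139 140 138 138 138 136 140 135 135
 140 137 140 139 135 135 132 123 122 125 125 123]
-0.048 -0.016 [267.69326638 284.46477226]
-0.048 0 [311.32814048 284.52281086]
-0.048 0.016 [354.96255004 284.58084884]
-0.04 -0.016 [268.38170608 304.40850701]
-0.04 0 [311.3590091  304.46556642]
-0.04 0.016 [354.33586146 304.52262523]
```

play_rows(series=[[[-0.0045, -0.0052, 0, 0, 0, -8.52, 0.2], [-0.0045, -0.0052, 0, 0, 0, -8.52, 0.2], [-0.0045, -0.0052, 0, 0, 0, -8.52, 0.2], [-0.0045, -0.0052, 0, 0, 0, -8.52, 0.2], [-0.0045, -0.0052, 0, 0, 0, -8.52, 0.2], [-0.0045, -0.0052, 0, 0, 0, -8.52, 0.2], [-0.0045, -0.0052, 0, 0, 0, -8.52, 0.2], [-0.0045, -0.0052, 0, 0, 0, -8.52, 0.2], [-0.0045, -0.0052, 0, 0, 0, -8.52, 0.2], [-0.0045, -0.0052, 0, 0, 0, -8.52, 0.2]]])

```text
time: 6.1
tool_pos: [0.5782, -0.2389, 0.0964]
tool_rot: [-0.002, 0.776, 0.631, -0.001]
contact_force: [0.8, -0.3, -1.2]
gripper_width: 0.344
grasp_force: 59.4
```

play_rows(series=[[[-0.0045, -0.0052, 0, 0, 0, -8.5, 0.2], [-0.0045, -0.0052, 0, 0, 0, -8.5, 0.2], [0, 0, 0, 0, 0, 0, 0.2], [0, 0, 0, 0, 0, 0, 0.2], [0, 0, 0, 0, 0, 0, 0.2], [0, 0, 0, 0, 0, 0, 0.2]]])

```text
time: 6.7
tool_pos: [0.5707, -0.2495, 0.0987]
tool_rot: [-0.0, 0.858, 0.513, -0.0]
contact_force: [-0.7, 0.3, -0.1]
gripper_width: 0.348
grasp_force: 59.4
```

```bash
cat >> h.py <<'E'
def st():
    q=manip.state(); p=q['tool_pos']; r=q['tool_rot']; a=np.radians(-118.4); u=np.array([np.cos(a),np.sin(a)]); v=np.array([-u[1],u[0]])
    o=p[:2]-[.5138,-.3523]; yaw=(np.degrees(2*np.arctan2(r[2],r[1]))+118.4+180)%360-180
    f=q['contact_force']; print('t %.2f det xy mm %.1f %.1f z %.1f dyaw %.2f | F x %.1f y %.1f z %.1f grip %.3f %.0f q %s'%(q['time'],*(1000*np.array([o@u,o@v,p[2]])),yaw,f[:2]@u,f[:2]@v,f[2],q['gripper_width'],q['grasp_force'],np.round(r,4)))
E
python3 - <<'E'
from h import *
st(); d=snap('wrist','w3'); st()
E
```

```text
t 6.70 det xy mm -117.5 1.2 z 98.7 dyaw -179.90 | F x 0.1 y -0.8 z -0.1 grip 0.348 59 q [-3.000e-04  8.585e-01  5.128e-01 -1.000e-04]
t 6.75 det xy mm -117.5 1.3 z 98.9 dyaw -179.91 | F x 0.8 y -0.4 z -1.0 grip 0.344 59 q [-1.000e-04  8.586e-01  5.127e-01 -0.000e+00]
```

play_rows(series=[[[-0.0011, 0.0006, -0.02, 0, 0, 0, 0.2], [0, 0, -0.02, 0, 0, 0, 0.2], [0, 0, -0.02, 0, 0, 0, 0.2], [0, 0, -0.01, 0, 0, 0, 0.2], [0, 0, -0.005, 0, 0, 0, 0.2], [0, 0, -0.003, 0, 0, 0, 0.2], [0, 0, 0, 0, 0, 0, 0.2], [0, 0, 0, 0, 0, 0, 0.2], [0, 0, 0, 0, 0, 0, 0.2]]])

```text
time: 7.65
tool_pos: [0.5703, -0.2496, 0.0221]
tool_rot: [0.001, 0.859, 0.512, 0.0]
contact_force: [-0.2, -0.5, -1.3]
gripper_width: 0.345
grasp_force: 59.4
```

Run:
```python
from h import *
st(); a=snap('top','t3'); b=snap('scene','s3'); c=snap('wrist','w4'); st()
o=np.zeros((600,800,3),np.uint8); o[:300,:400]=cv2.resize(a['frame'][240:390,310:510],(400,300)); o[:300,400:]=cv2.resize(c['frame'],(400,300)); o[300:,:]=cv2.resize(b['frame'][220:370,180:420],(800,300))
cv2.imwrite('pics/c3.png',o)
```

```text
t 7.65 det xy mm -117.2 0.8 z 22.1 dyaw -179.99 | F x 0.5 y 0.0 z -1.3 grip 0.345 59 q [7.000e-04 8.589e-01 5.122e-01 4.000e-04]
t 7.80 det xy mm -117.2 0.5 z 21.6 dyaw -179.99 | F x -0.5 y -0.4 z -0.8 grip 0.344 59 q [4.000e-04 8.589e-01 5.121e-01 2.000e-04]
```

View pics/c3.png

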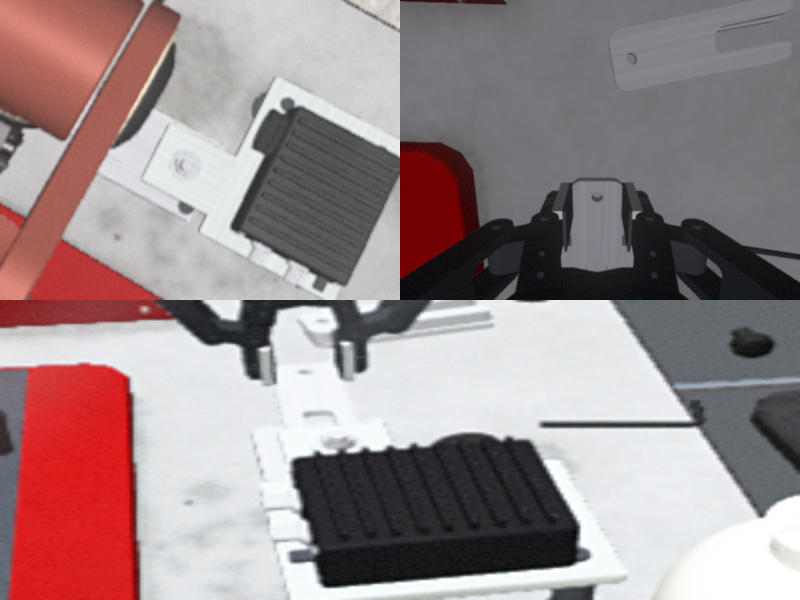

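The shim is level and lined up with the lug, and the slot end is in front of it in the scene crop. Next I'll lower it until it touches.

play_rows(series=[[[0, 0, -0.002, 0, 0, 0, 0.2], [0, 0, -0.002, 0, 0, 0, 0.2], [0, 0, 0, 0, 0, 0, 0.2], [0, 0, 0, 0, 0, 0, 0.2]]])

```text
time: 8.2
tool_pos: [0.5695, -0.2492, 0.0168]
tool_rot: [-0.0, 0.859, 0.512, -0.0]
contact_force: [-0.6, 0.0, -0.9]
gripper_width: 0.347
grasp_force: 59.4
```

play_rows(series=[[[0, 0, -0.001, 0, 0, 0, 0.2], [0, 0, 0, 0, 0, 0, 0.2], [0, 0, 0, 0, 0, 0, 0.2]]])

```text
time: 8.5
tool_pos: [0.5696, -0.2493, 0.0161]
tool_rot: [-0.0, 0.859, 0.512, -0.0]
contact_force: [0.0, 0.6, -0.4]
gripper_width: 0.342
grasp_force: 59.4
```

play_rows(series=[[[0, 0, -0.001, 0, 0, 0, 0.2], [0, 0, 0, 0, 0, 0, 0.2], [0, 0, 0, 0, 0, 0, 0.2]]])

```text
time: 8.8
tool_pos: [0.5696, -0.2493, 0.015]
tool_rot: [-0.0, 0.859, 0.512, -0.0]
contact_force: [-0.1, 0.1, -0.2]
gripper_width: 0.343
grasp_force: 59.4
```

play_rows(series=[[[0, 0, -0.001, 0, 0, 0, 0.2], [0, 0, 0, 0, 0, 0, 0.2], [0, 0, 0, 0, 0, 0, 0.2]]])

```text
time: 9.1
tool_pos: [0.5698, -0.2493, 0.0143]
tool_rot: [0.0, 0.859, 0.512, 0.0]
contact_force: [0.1, 0.8, 0.4]
gripper_width: 0.341
grasp_force: 59.6
```

play_rows(series=[[[0, 0, -0.001, 0, 0, 0, 0.2], [0, 0, 0, 0, 0, 0, 0.2], [0, 0, 0, 0, 0, 0, 0.2]]])

```text
time: 9.4
tool_pos: [0.5698, -0.2493, 0.0135]
tool_rot: [0.0, 0.859, 0.512, 0.0]
contact_force: [-0.4, 1.2, 3.2]
gripper_width: 0.347
grasp_force: 59.8
```

play_rows(series=[[[0, 0, -0.001, 0, 0, 0, 0.2], [0, 0, 0, 0, 0, 0, 0.2], [0, 0, 0, 0, 0, 0, 0.2]]])

```text
time: 9.7
tool_pos: [0.5699, -0.2493, 0.0126]
tool_rot: [0.0, 0.859, 0.512, 0.0]
contact_force: [-2.0, 1.6, 4.8]
gripper_width: 0.347
grasp_force: 60.0
```

play_rows(series=[[[0, 0, -0.001, 0, 0, 0, 0.2], [0, 0, 0, 0, 0, 0, 0.2], [0, 0, 0, 0, 0, 0, 0.2]]])

```text
time: 10.0
tool_pos: [0.57, -0.2494, 0.012]
tool_rot: [0.0, 0.859, 0.512, 0.0]
contact_force: [-0.7, 2.0, 6.8]
gripper_width: 0.344
grasp_force: 60.2
```

play_rows(series=[[[0, 0, 0.002, 0, 0, 0, 0.2], [-0.0031, -0.0057, 0, 0, 0, 0, 0.2], [-0.0031, -0.0057, 0, 0, 0, 0, 0.2], [-0.0031, -0.0057, 0, 0, 0, 0, 0.2], [-0.0031, -0.0057, 0, 0, 0, 0, 0.2], [-0.0031, -0.0057, 0, 0, 0, 0, 0.2], [-0.0031, -0.0057, 0, 0, 0, 0, 0.2], [0, 0, 0, 0, 0, 0, 0.2]]])

```text
time: 10.8
tool_pos: [0.5517, -0.2852, 0.0145]
tool_rot: [0.001, 0.859, 0.512, 0.001]
contact_force: [0.7, 0.9, 7.1]
gripper_width: 0.349
grasp_force: 60.4
```

```bash
python3 -c "from h import *;st()"
```

```text
t 10.80 det xy mm -77.1 1.4 z 14.5 dyaw 179.95 | F x -1.1 y 0.2 z 7.1 grip 0.349 60 q [1.300e-03 8.592e-01 5.117e-01 7.000e-04]
```

play_rows(series=[[[-0.0009, 0.0005, 0.001, 0, 0, 0, 0.2], [0, 0, 0, 0, 0, 0, 0.2], [0, 0, 0, 0, 0, 0, 0.2]]])

```text
time: 11.1
tool_pos: [0.5503, -0.2842, 0.0146]
tool_rot: [0.001, 0.859, 0.512, -0.0]
contact_force: [0.0, -3.0, 5.4]
gripper_width: 0.347
grasp_force: 60.1
```

```bash
python3 -c "from h import *;st()"
```

```text
t 11.10 det xy mm -77.3 -0.3 z 14.6 dyaw -179.99 | F x 2.6 y 1.5 z 5.4 grip 0.347 60 q [ 1.000e-03  8.589e-01  5.121e-01 -2.000e-04]
```

play_rows(series=[[[0, 0, 0.0007, 0, 0, 0, 0.2], [-0.0026, -0.0048, 0, 0, 0, 0, 0.2], [-0.0026, -0.0048, 0, 0, 0, 0, 0.2], [-0.0026, -0.0048, 0, 0, 0, 0, 0.2], [-0.0026, -0.0048, 0, 0, 0, 0, 0.2], [0, 0, 0, 0, 0, 0, 0.2], [0, 0, 0, 0, 0, 0, 0.2]]])

```text
time: 11.8
tool_pos: [0.539, -0.303, 0.0146]
tool_rot: [0.0, 0.859, 0.512, -0.001]
contact_force: [-1.5, -2.9, 4.0]
gripper_width: 0.346
grasp_force: 60.0
```

```bash
python3 -c "from h import *;st()"
```

```text
t 11.80 det xy mm -55.3 -1.2 z 14.6 dyaw -179.99 | F x 3.3 y 0.0 z 4.0 grip 0.346 60 q [ 2.000e-04  8.589e-01  5.121e-01 -9.000e-04]
```

play_rows(series=[[[-0.0001, -0.0023, 0, 0, 0, 0, 0.2], [-0.0009, -0.0018, 0, 0, 0, 0, 0.2], [-0.0009, -0.0018, 0, 0, 0, 0, 0.2], [0, 0, 0, 0, 0, 0, 0.2]]])

```text
time: 12.2
tool_pos: [0.5378, -0.3081, 0.0147]
tool_rot: [-0.0, 0.859, 0.512, -0.0]
contact_force: [1.2, 1.6, 2.3]
gripper_width: 0.344
grasp_force: 59.9
```

play_rows(series=[[[-0.0009, -0.0018, 0, 0, 0, 0, 0.2], [0, 0, 0, 0, 0, 0, 0.2], [0, 0, 0, 0, 0, 0, 0.2]]])

```text
time: 12.5
tool_pos: [0.5368, -0.31, 0.0146]
tool_rot: [0.0, 0.859, 0.512, -0.0]
contact_force: [0.5, 0.8, 2.3]
gripper_width: 0.347
grasp_force: 59.8
```

```bash
python3 -c "from h import *;st()"
```

```text
t 12.50 det xy mm -48.1 0.1 z 14.6 dyaw -179.98 | F x -1.0 y 0.1 z 2.3 grip 0.347 60 q [ 0.000e+00  8.589e-01  5.122e-01 -2.000e-04]
```

play_rows(series=[[[-0.0009, -0.0018, 0, 0, 0, 0, 0.2], [0, 0, 0, 0, 0, 0, 0.2], [0, 0, 0, 0, 0, 0, 0.2]]])

```text
time: 12.8
tool_pos: [0.5364, -0.3108, 0.0147]
tool_rot: [-0.001, 0.859, 0.512, 0.001]
contact_force: [2.3, 3.8, 2.2]
gripper_width: 0.345
grasp_force: 59.8
```

```bash
python3 -c "from h import *;st()"
```

```text
t 12.80 det xy mm -47.2 0.1 z 14.7 dyaw -180.00 | F x -4.4 y 0.2 z 2.2 grip 0.345 60 q [-6.000e-04  8.590e-01  5.121e-01  7.000e-04]
```

play_rows(series=[[[-0.0009, -0.0018, 0, 0, 0, 0, 0.2], [0, 0, 0, 0, 0, 0, 0.2], [0, 0, 0, 0, 0, 0, 0.2]]])

```text
time: 13.1
tool_pos: [0.5362, -0.311, 0.0146]
tool_rot: [-0.001, 0.859, 0.512, 0.002]
contact_force: [5.3, 8.6, 3.5]
gripper_width: 0.346
grasp_force: 59.9
```

```bash
python3 -c "from h import *;st()"
```

```text
t 13.10 det xy mm -47.0 0.1 z 14.6 dyaw 179.99 | F x -10.1 y 0.6 z 3.5 grip 0.346 60 q [-0.0015  0.859   0.512   0.0021]
```

play_rows(series=[[[0.0009, 0.0018, 0, 0, 0, 0, 0.2], [0, 0, 0, 0, 0, 0, 0.4], [0, 0, 0, 0, 0, 0, 0.6], [0, 0, 0, 0, 0, 0, 0.6], [0, 0, 0, 0, 0, 0, 0.6], [0, 0, 0.01, 0, 0, 0, 0.6], [0, 0, 0.03, 0, 0, 0, 0.7], [0.004, 0.007, 0.03, 0, 0, 0, 0.7], [0.01, 0.018, 0.015, 0, 0, 0, 0.7], [0.01, 0.018, 0, 0, 0, 0, 0.7]]])

```text
time: 14.1
tool_pos: [0.5624, -0.2701, 0.1049]
tool_rot: [0.003, 0.859, 0.512, 0.002]
contact_force: [0.9, 0.5, -0.2]
gripper_width: 0.699
grasp_force: 0.0
```

play_rows(series=[[[0.006, 0.008, 0, 0, 0, 8.52, 0.7], [0.006, 0.008, 0, 0, 0, 8.52, 0.7], [0.006, 0.008, 0, 0, 0, 8.52, 0.7], [0.006, 0.008, 0, 0, 0, 8.52, 0.7], [0.006, 0.008, 0, 0, 0, 8.52, 0.7], [0.006, 0.008, 0, 0, 0, 8.52, 0.7], [0.006, 0.008, 0, 0, 0, 8.52, 0.7], [0.006, 0.008, 0, 0, 0, 8.52, 0.7], [0.006, 0.008, 0, 0, 0, 8.52, 0.7], [0.006, 0.006, 0, 0, 0, 8.52, 0.7]]])

```text
time: 15.1
tool_pos: [0.6204, -0.1905, 0.1007]
tool_rot: [0.0, 0.283, 0.959, -0.0]
contact_force: [0.2, -0.1, 0.2]
gripper_width: 0.699
grasp_force: 0.0
```

play_rows(series=[[[0.002, 0, 0, 0, 0, 8.5, 0.7], [0, 0, 0, 0, 0, 8.5, 0.7], [0, 0, 0, 0, 0, 0, 0.7], [0, 0, 0, 0, 0, 0, 0.7], [0, 0, 0, 0, 0, 0, 0.7]]])

```text
time: 15.6
tool_pos: [0.6221, -0.1908, 0.1001]
tool_rot: [0.0, 0.142, 0.99, -0.0]
contact_force: [-0.2, 0.1, 1.0]
gripper_width: 0.696
grasp_force: 0.0
```

Run:
```python
from h import *
s=manip.state();print(s['tool_pos'],np.degrees(2*np.arctan2(s['tool_rot'][2],s['tool_rot'][1]))-90)
a=snap('scene','s4'); b=snap('wrist','w5');c=snap('top','t5')
o=np.zeros((600,800,3),np.uint8); o[:300,:400]=cv2.resize(b['frame'],(400,300)); o[:300,400:]=cv2.resize(c['frame'][240:390,310:510],(400,300)); o[300:,:]=cv2.resize(a['frame'][190:340,200:440],(800,300),interpolation=cv2.INTER_CUBIC)
cv2.imwrite('pics/c4.png',o)
```

```text
[ 0.6220522  -0.19084254  0.1001455 ] 73.68551371154672
```

View pics/c4.png

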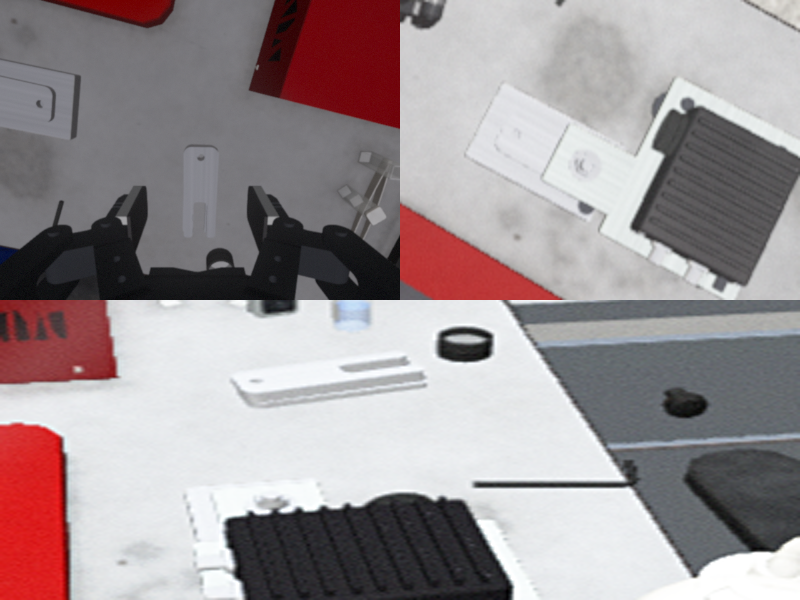

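The first shim is home: its tail shows on the sole plate at crop (510,140). The remaining three lie unmoved with the tail at wrist (201,146), which agrees with my target to about 1 mm. Gripping the second.

play_rows(series=[[[0.0029, 0.003, 0, 0, 0, 0, 0.6], [0, 0, -0.03, 0, 0, 0, 0.6], [0, 0, -0.03, 0, 0, 0, 0.6], [0, 0, -0.015, 0, 0, 0, 0.6], [0, 0, -0.006, 0, 0, 0, 0.6], [0, 0, -0.003, 0, 0, 0, 0.6], [0, 0, 0, 0, 0, 0, 0.6], [0, 0, 0, 0, 0, 0, 0.6], [0, 0, 0, 0, 0, 0, 0.6]]])

```text
time: 16.65
tool_pos: [0.6259, -0.1881, 0.0173]
tool_rot: [0.001, 0.141, 0.99, -0.0]
contact_force: [0.1, -0.3, -0.8]
gripper_width: 0.603
grasp_force: 0.0
```

play_rows(series=[[[0, 0, -0.0032, 0, 0, 0, 0.6], [0, 0, 0, 0, 0, 0, 0.6], [0, 0, 0, 0, 0, 0, 0.6], [0, 0, 0, 0, 0, 0, 0.6]]])

```text
time: 17.05
tool_pos: [0.6249, -0.1877, 0.0126]
tool_rot: [-0.0, 0.141, 0.99, 0.0]
contact_force: [-0.7, -0.7, -0.3]
gripper_width: 0.602
grasp_force: 0.0
```

```bash
python3 -c "from h import *;st()"
```

```text
t 17.05 det xy mm -197.6 19.5 z 12.6 dyaw -77.79 | F x 1.0 y -0.2 z -0.3 grip 0.602 0 q [-0.      0.1408  0.99    0.    ]
```

play_rows(series=[[[0, 0, 0.0007, 0, 0, 0, 0.5], [0, 0, 0, 0, 0, 0, 0.5], [0, 0, 0, 0, 0, 0, 0.4], [0, 0, 0, 0, 0, 0, 0.2], [0, 0, 0, 0, 0, 0, 0.2], [0, 0, 0, 0, 0, 0, 0.2], [0, 0, 0, 0, 0, 0, 0.2]]])

```text
time: 17.75
tool_pos: [0.6253, -0.1879, 0.0138]
tool_rot: [0.0, 0.141, 0.99, -0.0]
contact_force: [-1.5, 0.7, 4.4]
gripper_width: 0.343
grasp_force: 59.6
```

play_rows(series=[[[0, 0, 0.003, 0, 0, 0, 0.2], [0, 0, 0.007, 0, 0, 0, 0.2], [0, 0, 0.02, 0, 0, 0, 0.2], [0, 0, 0.03, 0, 0, 0, 0.2], [0, 0, 0.024, 0, 0, 0, 0.2], [0, 0, 0, 0, 0, 0, 0.2], [0, 0, 0, 0, 0, 0, 0.2], [0, 0, 0, 0, 0, 0, 0.2], [0, 0, 0, 0, 0, 0, 0.2]]])

```text
time: 18.65
tool_pos: [0.6236, -0.1871, 0.0948]
tool_rot: [-0.002, 0.141, 0.99, 0.001]
contact_force: [0.3, -0.5, -0.8]
gripper_width: 0.347
grasp_force: 59.4
```

Run:
```python
from h import *
s=manip.state();print(s['tool_pos'],s['grasp_force'])
b=snap('wrist','w6'); a=snap('scene','s6')
# level/one-shim check: compare with w2 numerically
g0=cv2.cvtColor(pickle.load(open('pics/w2.pkl','rb'))['frame'],6).astype(int);g=cv2.cvtColor(b['frame'],6).astype(int)
print('gripped region diff',np.abs(g-g0)[284:440,280:350].mean())
print(g[280:300:2,316],g0[280:300:2,316])
for r in(297,330): print(g[r,262:380:4])
print('pile diff scene', [np.abs(cv2.cvtColor(a['frame'],6).astype(int)-cv2.cvtColor(pickle.load(open('pics/s2.pkl','rb'))['frame'],6))[212:245,265:330].mean()])
```

```text
[ 0.62357843 -0.18712602  0.09482251] 59.3908953666687
gripped region diff 3.0684981684981687
[140 141 136 103  89  93 125 140 140 139] [138 135 101  89  91 126 139 137 139 138]
[ 84  83  58  36 126 136 138 141 141 139 137 138 140 139 140 137 136 140
 139 139 141 140 135  78  41  80  85  84  92 125]
[ 46  36  34  36 130 137 137 141 143 140 137 140 138 139 141 135 138 140
 139 138 140 138 135  85  36  37  39  71  83  81]
pile diff scene [np.float64(9.682983682983682)]
```

play_rows(series=[[[-0.0046, -0.0051, 0, 0, 0, -8.52, 0.2], [-0.0046, -0.0051, 0, 0, 0, -8.52, 0.2], [-0.0046, -0.0051, 0, 0, 0, -8.52, 0.2], [-0.0046, -0.0051, 0, 0, 0, -8.52, 0.2], [-0.0046, -0.0051, 0, 0, 0, -8.52, 0.2], [-0.0046, -0.0051, 0, 0, 0, -8.52, 0.2], [-0.0046, -0.0051, 0, 0, 0, -8.52, 0.2], [-0.0046, -0.0051, 0, 0, 0, -8.52, 0.2], [-0.0046, -0.0051, 0, 0, 0, -8.52, 0.2], [-0.0046, -0.0051, 0, 0, 0, -8.52, 0.2]]])

```text
time: 19.75
tool_pos: [0.5784, -0.2387, 0.0965]
tool_rot: [-0.001, 0.776, 0.631, -0.0]
contact_force: [0.4, -0.1, -1.2]
gripper_width: 0.343
grasp_force: 59.4
```

play_rows(series=[[[-0.0046, -0.0051, 0, 0, 0, -8.5, 0.2], [-0.0046, -0.0051, 0, 0, 0, -8.5, 0.2], [0, 0, -0.03, 0, 0, 0, 0.2], [0, 0, -0.025, 0, 0, 0, 0.2], [0, 0, -0.01, 0, 0, 0, 0.2], [0, 0, -0.005, 0, 0, 0, 0.2], [0, 0, 0, 0, 0, 0, 0.2], [0, 0, 0, 0, 0, 0, 0.2], [0, 0, 0, 0, 0, 0, 0.2], [0, 0, 0, 0, 0, 0, 0.2]]])

```text
time: 20.75
tool_pos: [0.5705, -0.2493, 0.0285]
tool_rot: [0.001, 0.859, 0.512, 0.0]
contact_force: [0.3, -0.1, -1.6]
gripper_width: 0.345
grasp_force: 59.5
```

```bash
python3 -c "from h import *;st()"
```

```text
t 20.75 det xy mm -117.6 0.9 z 28.5 dyaw -179.98 | F x -0.0 y 0.3 z -1.6 grip 0.345 59 q [9.000e-04 8.589e-01 5.122e-01 5.000e-04]
```

play_rows(series=[[[-0.0005, 0.0003, -0.003, 0, 0, 0, 0.2], [0, 0, -0.003, 0, 0, 0, 0.2], [0, 0, 0, 0, 0, 0, 0.2], [0, 0, 0, 0, 0, 0, 0.2], [0, 0, 0, 0, 0, 0, 0.2]]])

```text
time: 21.25
tool_pos: [0.5692, -0.2486, 0.0213]
tool_rot: [-0.0, 0.859, 0.512, -0.0]
contact_force: [0.6, -0.2, -1.4]
gripper_width: 0.346
grasp_force: 59.5
```

play_rows(series=[[[0, 0, -0.001, 0, 0, 0, 0.2], [0, 0, 0, 0, 0, 0, 0.2], [0, 0, 0, 0, 0, 0, 0.2]]])

```text
time: 21.55
tool_pos: [0.5694, -0.2486, 0.0205]
tool_rot: [0.0, 0.859, 0.512, 0.0]
contact_force: [-0.1, 0.4, -0.5]
gripper_width: 0.343
grasp_force: 59.6
```

play_rows(series=[[[0, 0, -0.001, 0, 0, 0, 0.2], [0, 0, 0, 0, 0, 0, 0.2], [0, 0, 0, 0, 0, 0, 0.2]]])

```text
time: 21.85
tool_pos: [0.5694, -0.2486, 0.0195]
tool_rot: [0.0, 0.859, 0.512, 0.0]
contact_force: [0.2, 1.0, 1.6]
gripper_width: 0.342
grasp_force: 59.8
```

play_rows(series=[[[0, 0, 0.001, 0, 0, 0, 0.2], [-0.0031, -0.0057, 0, 0, 0, 0, 0.2], [-0.0031, -0.0057, 0, 0, 0, 0, 0.2], [-0.0031, -0.0057, 0, 0, 0, 0, 0.2], [-0.0031, -0.0057, 0, 0, 0, 0, 0.2], [0, 0, 0, 0, 0, 0, 0.2], [0, 0, 0, 0, 0, 0, 0.2]]])

```text
time: 22.55
tool_pos: [0.5572, -0.2717, 0.0209]
tool_rot: [0.0, 0.859, 0.512, 0.001]
contact_force: [1.3, 3.3, 4.1]
gripper_width: 0.345
grasp_force: 60.1
```

```bash
python3 -c "from h import *;st()"
```

```text
t 22.55 det xy mm -91.5 -0.2 z 20.9 dyaw 179.98 | F x -3.6 y -0.4 z 4.1 grip 0.345 60 q [2.000e-04 8.591e-01 5.119e-01 5.000e-04]
```

play_rows(series=[[[-0.0029, -0.0053, 0, 0, 0, 0, 0.2], [-0.0029, -0.0053, 0, 0, 0, 0, 0.2], [0, 0, 0, 0, 0, 0, 0.2], [0, 0, 0, 0, 0, 0, 0.2]]])

```text
time: 22.95
tool_pos: [0.5515, -0.2821, 0.0209]
tool_rot: [0.0, 0.859, 0.512, 0.0]
contact_force: [1.4, 2.5, 5.6]
gripper_width: 0.343
grasp_force: 60.3
```

```bash
python3 -c "from h import *;st()"
```

```text
t 22.95 det xy mm -79.6 -0.2 z 20.9 dyaw -179.99 | F x -2.8 y 0.1 z 5.6 grip 0.343 60 q [4.000e-04 8.589e-01 5.121e-01 3.000e-04]
```

play_rows(series=[[[0, 0, 0.0005, 0, 0, 0, 0.2], [-0.0028, -0.0052, 0, 0, 0, 0, 0.2], [-0.0028, -0.0052, 0, 0, 0, 0, 0.2], [-0.0028, -0.0052, 0, 0, 0, 0, 0.2], [-0.0028, -0.0052, 0, 0, 0, 0, 0.2], [0, 0, 0, 0, 0, 0, 0.2], [0, 0, 0, 0, 0, 0, 0.2]]])

```text
time: 23.65
tool_pos: [0.5398, -0.3028, 0.0209]
tool_rot: [0.0, 0.859, 0.512, -0.0]
contact_force: [1.7, 4.4, 4.0]
gripper_width: 0.347
grasp_force: 60.2
```

```bash
python3 -c "from h import *;st()"
```

```text
t 23.65 det xy mm -55.9 -0.6 z 20.9 dyaw -179.98 | F x -4.7 y -0.6 z 4.0 grip 0.347 60 q [ 0.000e+00  8.589e-01  5.122e-01 -1.000e-04]
```

play_rows(series=[[[-0.0019, -0.0035, 0, 0, 0, 0, 0.2], [-0.0014, -0.0026, 0, 0, 0, 0, 0.2], [0, 0, 0, 0, 0, 0, 0.2], [0, 0, 0, 0, 0, 0, 0.2]]])

```text
time: 24.05
tool_pos: [0.5368, -0.3085, 0.0209]
tool_rot: [-0.0, 0.859, 0.512, 0.0]
contact_force: [3.0, 4.1, 4.4]
gripper_width: 0.343
grasp_force: 60.2
```

```bash
python3 -c "from h import *;st()"
```

```text
t 24.05 det xy mm -49.5 -0.6 z 20.9 dyaw -179.98 | F x -5.0 y 0.7 z 4.4 grip 0.343 60 q [-2.000e-04  8.589e-01  5.122e-01  3.000e-04]
```

play_rows(series=[[[-0.0007, -0.0013, 0, 0, 0, 0, 0.2], [-0.0007, -0.0013, 0, 0, 0, 0, 0.2], [0, 0, 0, 0, 0, 0, 0.2], [0, 0, 0, 0, 0, 0, 0.2]]])

```text
time: 24.45
tool_pos: [0.5361, -0.3097, 0.0209]
tool_rot: [-0.001, 0.859, 0.512, 0.002]
contact_force: [5.2, 8.4, 4.5]
gripper_width: 0.343
grasp_force: 60.3
```

```bash
python3 -c "from h import *;st()"
```

```text
t 24.45 det xy mm -48.1 -0.6 z 20.9 dyaw -179.99 | F x -9.9 y 0.5 z 4.5 grip 0.343 60 q [-0.0009  0.8589  0.5121  0.0015]
```

play_rows(series=[[[-0.0007, -0.0013, 0, 0, 0, 0, 0.2], [0, 0, 0, 0, 0, 0, 0.2], [0, 0, 0, 0, 0, 0, 0.2]]])

```text
time: 24.75
tool_pos: [0.536, -0.3099, 0.0209]
tool_rot: [-0.002, 0.859, 0.512, 0.003]
contact_force: [6.7, 11.5, 5.2]
gripper_width: 0.343
grasp_force: 60.4
```

```bash
python3 -c "from h import *;st()"
```

```text
t 24.75 det xy mm -47.9 -0.7 z 20.9 dyaw -180.00 | F x -13.3 y 0.5 z 5.2 grip 0.343 60 q [-0.0015  0.859   0.512   0.0025]
```

play_rows(series=[[[0.0005, 0.0009, 0.001, 0, 0, 0, 0.2], [0.0005, 0.0009, 0.001, 0, 0, 0, 0.2], [0, 0, 0, 0, 0, 0, 0.2], [0, 0, 0, 0, 0, 0, 0.2]]])

```text
time: 25.15
tool_pos: [0.5357, -0.3096, 0.0213]
tool_rot: [-0.001, 0.859, 0.512, 0.001]
contact_force: [5.8, 4.9, -2.8]
gripper_width: 0.345
grasp_force: 59.7
```

```bash
python3 -c "from h import *;st()"
```

```text
t 25.15 det xy mm -48.0 -1.0 z 21.3 dyaw -179.94 | F x -7.1 y 2.7 z -2.8 grip 0.345 60 q [-6.000e-04  8.587e-01  5.125e-01  8.000e-04]
```

play_rows(series=[[[0.0005, 0.0009, 0.0005, 0, 0, 0, 0.2], [0.0005, 0.0009, 0, 0, 0, 0, 0.2], [0, 0, 0, 0, 0, 0, 0.2], [0, 0, 0, 0, 0, 0, 0.2]]])

```text
time: 25.55
tool_pos: [0.5357, -0.3092, 0.0224]
tool_rot: [-0.0, 0.859, 0.512, -0.001]
contact_force: [2.3, -0.6, -5.0]
gripper_width: 0.345
grasp_force: 59.5
```

```bash
python3 -c "from h import *;st()"
```

```text
t 25.55 det xy mm -48.3 -1.2 z 22.4 dyaw -179.99 | F x -0.5 y 2.3 z -5.0 grip 0.345 59 q [-4.000e-04  8.589e-01  5.121e-01 -5.000e-04]
```

Raising the tail 0.4 mm already takes 3 N, so the foot bears on this shim: it is snug, and two shims are enough. Releasing.

play_rows(series=[[[0, 0, -0.0015, 0, 0, 0, 0.2], [0, 0, 0, 0, 0, 0, 0.2], [0, 0, 0, 0, 0, 0, 0.4], [0, 0, 0, 0, 0, 0, 0.6], [0, 0, 0, 0, 0, 0, 0.6], [0, 0, 0, 0, 0, 0, 0.6], [0, 0, 0.01, 0, 0, 0, 0.6], [0, 0, 0.03, 0, 0, 0, 0.7], [0, 0, 0.04, 0, 0, 0, 0.7], [0.01, 0.018, 0.04, 0, 0, 0, 0.7]]])

```text
time: 26.55
tool_pos: [0.5456, -0.2923, 0.1435]
tool_rot: [-0.0, 0.86, 0.511, -0.0]
contact_force: [0.8, -0.6, 0.3]
gripper_width: 0.697
grasp_force: 0.0
```

play_rows(series=[[[0.014, 0.02, 0.02, 0, 0, 8.5, 0.8], [0.014, 0.02, 0.02, 0, 0, 8.5, 0.9], [0.014, 0.02, 0.02, 0, 0, 8.5, 1], [0.01, 0.014, 0.008, 0, 0, 8.5, 1], [0.008, 0.01, 0, 0, 0, 8.5, 1], [0.008, 0.008, 0, 0, 0, 8.5, 1], [0.008, 0.005, 0, 0, 0, 8.5, 1], [0.004, 0.004, 0, 0, 0, 8.5, 1], [0, 0, 0, 0, 0, 8.5, 1], [0, 0, 0, 0, 0, 8.5, 1]]])

```text
time: 27.55
tool_pos: [0.6266, -0.1899, 0.2107]
tool_rot: [0.0, 0.284, 0.959, -0.0]
contact_force: [-0.5, 0.5, -0.0]
gripper_width: 1.003
grasp_force: 0.0
```

play_rows(series=[[[0, 0, 0, 0, 0, 8.6, 1], [0, 0, 0, 0, 0, 8.5, 1], [0, 0, 0, 0, 0, 0, 1], [0, 0, 0, 0, 0, 0, 1], [0, 0, 0, 0, 0, 0, 1], [0, 0, 0, 0, 0, 0, 1]]])

```text
time: 28.15
tool_pos: [0.6264, -0.1902, 0.2099]
tool_rot: [0.0, 0.142, 0.99, -0.0]
contact_force: [0.5, 0.1, 0.2]
gripper_width: 1.001
grasp_force: 0.0
```

Run:
```python
from h import *
s=manip.state();print(s['time'],s['tool_pos'])
a=snap('scene','s7'); b=snap('wrist','w7');c=snap('top','t7');w=pickle.load(open('pics/w1.pkl','rb'))
o=np.zeros((600,800,3),np.uint8); o[:300,:400]=cv2.resize(b['frame'][90:210,40:200],(400,300),interpolation=cv2.INTER_CUBIC); o[:300,400:]=cv2.resize(w['frame'][90:210,40:200],(400,300),interpolation=cv2.INTER_CUBIC); o[300:,:400]=cv2.resize(a['frame'][170:320,220:420],(400,300),interpolation=cv2.INTER_CUBIC);o[300:,400:]=cv2.resize(c['frame'][240:390,310:510],(400,300))
cv2.imwrite('pics/c5.png',o)
```

```text
28.15 [ 0.62641668 -0.19019818  0.20993126]
```

View pics/c5.png

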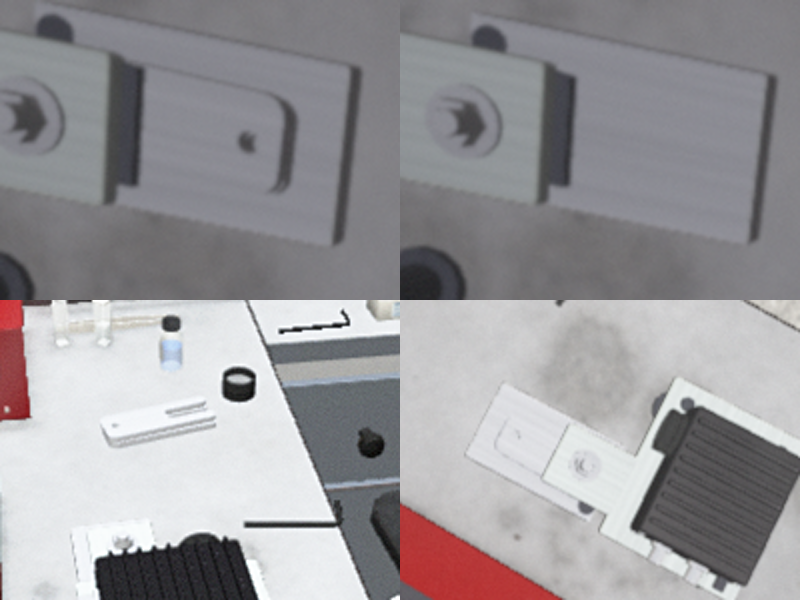

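Run:
```python
from h import *
a=np.radians(-118.4);u=np.array([np.cos(a),np.sin(a)]);v=np.array([-u[1],u[0]]);O=np.array([.5138,-.3523])
P=lambda d,x,y,z:proj(d,[*(O+x*u+y*v),z])
for n in('w1','w7'):
    d=pickle.load(open(f'pics/{n}.pkl','rb'));g=cv2.cvtColor(d['frame'],6).astype(np.float32)
    for y in(-.008,0,.008):
        p0=P(d,-.022,y,.056);p1=P(d,-.045,y,.02);L=np.linalg.norm(p1-p0);e=(p1-p0)/L
        t=np.arange(-6,25,.25);q=p0+t[:,None]*e
        pr=cv2.remap(g,q[:,0].astype(np.float32)[None],q[:,1].astype(np.float32)[None],cv2.INTER_LINEAR)[0];gr=np.gradient(cv2.GaussianBlur(pr[None],(0,0),2)[0])
        i=np.argmin(gr);j=np.argmax(gr)
        pred=lambda x,z:(P(d,x,y,z)-p0)@e
        print(n,y,'lug top edge',t[i],'foot edge',t[j],'diff %.2f'%(t[j]-t[i]),'pred diff lift0 %.2f lift1 %.2f lift2 %.2f'%tuple(pred(-.021,.032+k) for k in(0,.001,.002)))
```

```text
w1 -0.008 lug top edge 2.0 foot edge 14.75 diff 12.75 pred diff lift0 14.04 lift1 13.45 lift2 12.84
w1 0 lug top edge 2.0 foot edge 14.75 diff 12.75 pred diff lift0 13.99 lift1 13.39 lift2 12.79
w1 0.008 lug top edge 2.0 foot edge 14.5 diff 12.50 pred diff lift0 13.96 lift1 13.36 lift2 12.77
w7 -0.008 lug top edge 2.0 foot edge 16.25 diff 14.25 pred diff lift0 16.01 lift1 15.34 lift2 14.66
w7 0 lug top edge 2.25 foot edge 15.75 diff 13.50 pred diff lift0 15.93 lift1 15.26 lift2 14.58
w7 0.008 lug top edge 2.25 foot edge 16.25 diff 14.00 pred diff lift0 15.88 lift1 15.21 lift2 14.53
```

The foot edge has moved up by about 0.9 mm, in line with the 13 mm plate height and the force test. Everything else is where it was, so I'm handing in.

```bash
python3 -c "from plant import manip;print(manip.job_done())"
```

```text
the job is handed in; nothing more can be done
None
```

The job is handed in (verdict not shown): two shims are home around the stud, the second snug and lifting the foot about 0.9 mm; the two spares and the bystanders look unmoved.

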